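Lean the wet red plate to drain in the pull-out tray

TASK

Pull the drip tray of the low cabinet all the way out by its knob, then take the wet red plate out of the wooden stand and lean it to drain: its lower edge set down gently on the tray floor, square to the cabinet, and its back resting against the top edge of the cabinet front, about 20 degrees from upright. Let go of it there, and leave the basin, the brush, the chopstick rest and the cup where they are.

Things in the scene. Friction and masses are not known exactly. Their poses are not given: they have to be found in the camera images.
- cabinet: Low white cabinet, fixed, with a wooden top and a green front, 180 mm deep (its x), 240 mm wide (its y), 100 mm high. Origin at the centre of its underside, on the work surface; z up; its front looks to its own -x, and the front plane is at x = -90 mm; the front panel runs from 40 to 100 mm high, flush with the wooden top. The drip tray comes out of the lower part of the front.
- panel_edge (a point): Middle of the upper front edge of the cabinet, 100 mm above the work surface, where the plate is to lean; axes as the cabinet's.
- tray (a joint): How far the shallow drip tray is pulled out along the cabinet's -x, in m: 0 is shut, 0.14 is the end stop (fully out). It starts partly open, slides with about 2.5 N friction and stays where it is left.
- tray_knob (a point): Grip point of the tray's black upright round knob, 16 mm in diameter, standing from 14 to 72 mm above the work surface; this point is on its axis, 50 mm above the work surface, and 50 mm in front of the tray's green front. Axes as the cabinet's. A 14 mm wide, 10 mm high stem at 25 mm height joins the knob to the tray front.
- tray_floor (a point): Point on the flat aluminium tray floor, 10 mm above the work surface; moves with the tray. Axes as the cabinet's. The floor is 202 mm wide between 16 mm high (above the floor) side walls that end 26 mm above the work surface; the green tray front is 6 mm thick, its top 38 mm above the work surface. With the tray fully out, 140 mm of floor lie between the cabinet front plane and the tray front.
- stand: Fixed pale wooden plate stand, 80 x 130 mm foot, 42 mm high, with a 13 mm wide open-topped slot along its y, 12 to 42 mm high, in which the plate stands. Origin at the centre of its underside; z up; x across the slot.
- plate_center (a point): Centre of the loose red plastic plate, a flat square slab 10 mm thick (its x), 150 mm wide (its y), 150 mm high (its z), about 0.22 kg. At the start it stands upright in the stand with its lower edge 12 mm above the work surface and its top edge 162 mm above it. Both faces are alike, with a darker square.
- plate_foot (a point): Middle of the plate's lower edge (75 mm below its centre along its z); axes as the plate's.
- plate: The red plate; origin at the middle of its lower edge, axes as above.
- basin: Shallow blue enamel basin, 200 mm across, 60 mm high, behind the cabinet; origin at the centre of its underside. Leave it.
- brush: Dish brush lying down, 220 mm long (its x), 38 mm wide, 24 mm high, grey stiff handle and orange head with yellow bristles. Origin underneath, 100 mm from the end of its head. Leave it.
- rest: Dark wooden chopstick rest, 70 x 18 mm, 16 mm high; origin at the centre of its underside. Leave it.
- cup: Steel cup, 70 mm across the rim, 85 mm high; origin at the centre of its underside. Leave it.
Not all that is in view belongs to the job. Leave any pink look-alike of the stand alone.

How it is judged:
On the way, in this order (a step that is already met when the one before it is completed fails the run):
1. the tray is pulled fully out while the plate still stands in the stand (value of joint tray above 0.125 m and distance of plate_center from where it was at the start of the episode below 0.02 m), for 0.2 s.
2. the plate is lifted clear of the stand (height (world z) of plate_foot above 0.05 m and contact force between plate and stand below 0.01 N), for 0.1 s.
3. the plate leans in the tray against the cabinet front, released (value of joint tray above 0.125 m and angle between plate_center's own z axis and vertical between 0.14 and 0.61 rad and height (world z) of plate_foot below 0.022 m and contact force between plate and tray_c0 above 0.2 N and contact force between plate and cabinet_c4 above 0.03 N and angle between the y axis of plate_center and the y axis of cabinet, either way round below 0.26 rad and contact force between the fingers and plate below 0.01 N), for 0.2 s.
At the end, for the whole second after the job is handed in: The tray is out by more than 125 mm of 140; the plate's lower edge rests on the tray floor (foot below 22 mm), its back touches the top of the cabinet front, it leans 8 to 35 degrees from upright, square to the cabinet within 15 degrees, released and at rest (value of joint tray above 0.125 m and angle between plate_center's own z axis and vertical between 0.14 and 0.61 rad and height (world z) of plate_foot below 0.022 m and contact force between plate and tray_c0 above 0.2 N and contact force between plate and cabinet_c4 above 0.03 N and angle between the y axis of plate_center and the y axis of cabinet, either way round below 0.26 rad and linear speed of plate below 0.02 m/s and angular speed of plate below 0.1 rad/s and contact force between plate and the arm below 0.01 N).
It fails at once if the enamel basin is moved by more than 30 mm (distance of basin from where it was at the start of the episode above 0.03 m).
It fails at once if the brush is moved by more than 30 mm (distance of brush from where it was at the start of the episode above 0.03 m).
It fails at once if the chopstick rest is moved by more than 30 mm (distance of rest from where it was at the start of the episode above 0.03 m).
It fails at once if the steel cup is moved by more than 30 mm (distance of cup from where it was at the start of the episode above 0.03 m).
It fails at once if the plate is banged down on the tray (over 80 N) (contact force between plate and tray_c0 above 80 N).
It also fails if it takes over 51 s, if anything falls off the work surface, if the arm or the gripper's body presses on something with over 40 N, if the wrist force passes 120 N, or if a joint passes its speed limit or range.

ROBOT

A 6-joint arm with a two-finger parallel gripper is mounted at the origin on the work surface. World frame = base frame: x ahead of the robot, y to its left, z up, the work surface at z = 0. Lengths are in m, angles in rad, forces in N, time in s.
With the tool pointing down it reaches from about 0.35 to 0.8 m from the base axis. Payload 7.3 kg.
Tool frame: the origin (TCP) lies midway between the tips of the shut fingers; the grasp point (between the pads) lies env.grip_point_offset behind it (env.grip_point_offset is the distance from the TCP to the grasp point, in m); z points along the fingers, y is the line along which they close (so a half turn about z gives the same grasp; the last joint's range is limited). The gripper opens to 85 mm and grips with 20 to 120 N. Pads are 22 mm wide; open, the fingers measure 114 mm over their backs; the gripper's body (76 mm by 85 mm) begins 54 mm behind the grasp point. The pads swing forward as they close: fully open they stand 13 mm farther back than shut.
Start: joints at [-1.323, 0.342, 1.524, -0, 1.275, -0.146], TCP at [0.201, -0.485, 0.231] pointing down, gripper open.
Joint ranges: [-2.53, 2.53], [-0.77, 2.02], [0.04, 2.7], [-1, 4.14], [0.28, 2.66], [-3.11, 3.11]. Speed limits (rad/s): [2.57, 2.57, 3.14, 3.14, 3.14, 3.14].

INTERFACE

Orientations are given as a unit quaternion [w, x, y, z].
In Python, from bench import env gives the robot as it stands. The module is installed in compiled form; this text tells all that it offers.
- The arm moves only by the tool step_arm, never from a script. Its argument "moves" is a list of rows, each a list of 3 entries, a list of its own where there are three numbers: the gripper command: -1 is fully open, 1 is shut, values between are in proportion, then the shift along the world's x, y, z normalised to -1 to 1, where 1 is 0.03 m, then the turn, a rotation vector about the world's x, y, z normalised to -1 to 1, where 1 is 0.1 rad. In form: [[hand, [x, y, z], [rx, ry, rz]], ...]. A call has 1 to 10 rows; each row shifts and turns the commanded pose from where the row before left it; what a row does not reach is not made up. A row lasts 1/10 s, in which the tool goes at most 50 mm and 8.59 degrees, less where a joint would pass 70% of its speed; a pose out of reach is approached as far as the arm can. A call with a number of a shift or a turn outside -1 to 1 is refused whole. A call with a gripper value outside its range is refused whole. The fingers move at their own pace and stop on an object; "force" is the grip in N (left out, the last holds). Time passes only in rows, so rows that do not move let the fingers close. It gives the time, the measured TCP pose, the force, the opening and the grip force at its end, in the units of the state.
- env.get_state(): the state, without advancing time (a new reading comes with each control period).
- env.capture(name): name is "side" or "top" or "wrist"; returns a dict with "image" (400x640x3 uint8, red, green, blue), "z_map" (400x640 float32, m along the optical axis (not along the pixel's ray), 0 where there is no reading), "mtx" (3x3 intrinsics, pixels), "R" (3x3) and "t" (3): a world point X has camera coordinates R X + t. Camera axes: x right, y down, z forward; pixel columns grow to the right and rows downward; lengths in m; the calibration is good to about 2 mm. A picture is of the moment at which its call begins.
- env.job_done(): hands the job in; it is judged then, once.
The state is a dict: "clock": time; "qpos": joint angles; "qvel": joint speeds; "effort": joint torques, N m; "ee_pos": TCP position; "eef_rot": TCP orientation; "force": force on the tool from outside, world axes, zero at the start; "ft_torque": the same for the moment, N m; "gripper_width": finger opening in m; "finger_force": force on a finger pad.
Only numpy, scipy, OpenCV 4.12 (cv2) and the standard library are available. Lean on these libraries where they do the work, as an engineer would, in place of code of your own. Each camera call takes 0.05 s, during which the arm holds its last target. There are 200 camera calls.

## Working session

There is one attempt and no reset: what is moved stays moved. The work goes in short steps, Python scripts to look and compute and a tool call to move; the robot and the scene stay as the last step left them, time stands still between calls to the robot, and variables do not carry over. Pictures are saved under pics/ and viewed, at most 10 in all, crops included, and the job is handed in when it is done.

Besides the shell and the picture viewer there is one more tool, called after "Request:" as name(argument=value, ...) on one line, values as JSON. step_arm: Moves the arm, as the interface text tells. Scaled input: -1 to 1 covers 0.03 m each way for a shift and 0.1 rad each way for a turn. Its arguments: {"type":"object","properties":{"moves":{"type":"array"},"force":{"type":"number"}},"required":["moves"]}

```bash
mkdir -p pics
cat > h.py <<'E'
from bench import env
import numpy as np, cv2
def cap(n):
    c=env.capture(n); return c
def save(c,f): cv2.imwrite('pics/'+f,c['image'][:,:,::-1])
def pts(c):
    z=c['z_map'];v,u=np.mgrid[:z.shape[0],:z.shape[1]];K=c['mtx']
    P=np.stack([(u-K[0,2])/K[0,0]*z,(v-K[1,2])/K[1,1]*z,z],-1)
    W=(P-c['t'])@c['R']; W[z==0]=np.nan
    return W
E
python3 - <<'E'
from h import *
for n in('top','side'):
    c=cap(n); save(c,n+'0.png'); np.savez(n+'0.npz',**c); print(n,c['mtx'],c['R'],c['t'])
print(env.get_state(), env.grip_point_offset)
E
```

```text
top [[453.94479985   0.         319.16835249]
 [  0.         453.94479985 203.23543674]
 [  0.           0.           1.        ]] [[-0.01050053 -0.99991851  0.00726086]
 [-0.99865737  0.01011838 -0.05080429]
 [ 0.05072668 -0.00778459 -0.99868223]] [0.10586635 0.43300494 1.504326  ]
side [[439.24108184   0.         306.16301594]
 [  0.         439.24108184 193.47203647]
 [  0.           0.           1.        ]] [[ 0.90945661 -0.41575772  0.0058475 ]
 [-0.24996887 -0.55792888 -0.79134754]
 [ 0.33227134  0.71823456 -0.6113386 ]] [-0.37155371  0.22411542  1.38722147]
{'clock': 0.1, 'qpos': array([-1.32300519e+00,  3.42636131e-01,  1.52489668e+00,  2.43487538e-05,
        1.27538513e+00, -1.46047388e-01]), 'qvel': array([ 0.00066653, -0.00054874, -0.00253373,  0.00117839, -0.00012443,
       -0.00073792]), 'effort': array([ 2.30976853e-03, -4.34446800e+01, -2.46490717e+01, -8.75856290e-05,
        4.69682695e-03,  3.40466295e-07]), 'ee_pos': array([ 0.20138142, -0.4844724 ,  0.23071289]), 'eef_rot': array([-6.62378346e-04,  9.80674454e-01,  1.95645537e-01, -2.20657789e-05]), 'force': array([-0.7378041 ,  0.63606055, -0.00347345]), 'ft_torque': array([-0.02786419, -0.02329223,  0.04282058]), 'finger_force': 0.0, 'gripper_width': 0.08475815653027828} 0.0187
```

View pics/top0.png

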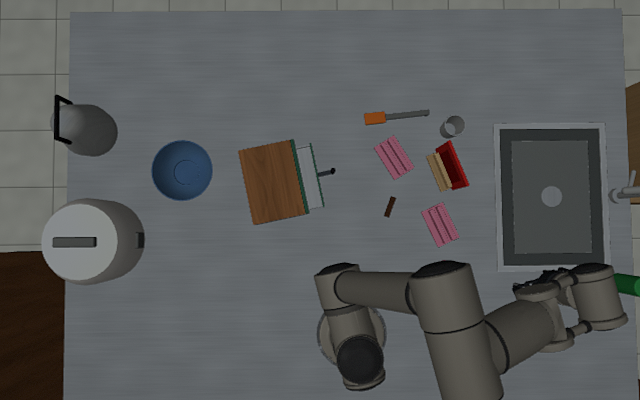

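View pics/side0.png

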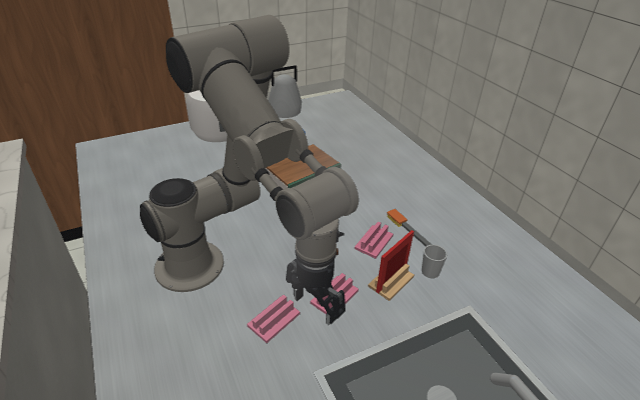

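The top view shows the cabinet (wood top at about 272,183), knob at (332,171), plate red at (452,165) in the pale stand at (440,172). There are pink look-alikes at (393,158) and (440,225), and the brush, cup, rest (390,207) and basin are also in view. The pale wooden stand holding the red plate is the one that fits.

Run:
```python
from h import *
c=dict(np.load('top0.npz')); W=pts(c); im=c['image']; hsv=cv2.cvtColor(im,cv2.COLOR_RGB2HSV)
H,S,V=[hsv[...,i].astype(int) for i in range(3)]
def box(m,name):
    p=W[m]; p=p[~np.isnan(p[:,0])]; r=cv2.minAreaRect(p[:,:2].astype(np.float32))
    print(name,len(p),'rect',np.round(r[0],4),np.round(r[1],4),round(r[2],2),'z',np.round(np.percentile(p[:,2],[5,50,95]),4),'med',np.round(np.median(p,0),4))
    return r
v,u=np.mgrid[:400,:640]
roi=lambda a,b,c_,d:(u>=a)&(u<b)&(v>=c_)&(v<d)
z=W[...,2]
r=box(roi(230,312,130,230)&(abs(z-.1)<.006),'cabtop'); print(np.round(cv2.boxPoints(r),4))
box(roi(326,340,160,180)&(z>.06),'knobtop'); box(roi(312,345,160,185)&(z>.012)&(V<60),'knobdark')
box(roi(300,330,135,215)&(abs(z-.036)<.005),'trayfront')
red=roi(425,475,135,195)&((H<6)|(H>174))&(S>150)
box(red,'red'); r=box(red&(z>.15),'redtop');print(np.round(cv2.boxPoints(r),4))
r=box(roi(420,475,135,200)&(H>8)&(H<25)&(S>60)&(z>.03),'standtop');print(np.round(cv2.boxPoints(r),4))
for n,a in dict(cup=(438,468,112,140),brush=(360,432,105,128),rest=(382,400,192,220),pinkA=(370,415,133,182),pinkB=(418,462,200,250)).items(): box(roi(*a)&(z>.008),n)
# edges of top in pixels projected on plane
for n,crop in(('crop.png',(230,480,100,250)),):
    a,b,d,e=crop; cv2.imwrite('pics/'+n,cv2.resize(im[d:e,a:b,::-1],None,fx=3.2,fy=3.2,interpolation=cv2.INTER_CUBIC))
```

```text
cabtop 4134 rect [0.5001 0.2459] [0.2409 0.1801] 11.45 z [0.096  0.1004 0.1047] med [0.4975 0.2459 0.1004]
[[0.3642 0.3103]
 [0.4    0.1338]
 [0.636  0.1816]
 [0.6003 0.3581]]
knobtop 21 rect [0.5374 0.0561] [0.0131 0.0131] 1.32 z [0.0654 0.0718 0.0773] med [0.5377 0.0563 0.0718]
knobdark 83 rect [0.5407 0.0826] [0.0801 0.0589] 10.61 z [0.0273 0.0347 0.0756] med [0.533  0.0813 0.0347]
trayfront 112 rect [0.526  0.0967] [0.2149 0.0587] 2.16 z [0.0314 0.0372 0.0402] med [0.5294 0.1044 0.0372]
red 725 rect [ 0.5596 -0.3169] [0.169  0.0544] 1.87 z [0.0436 0.1146 0.1633] med [ 0.5436 -0.3159  0.1146]
redtop 178 rect [ 0.5443 -0.3189] [0.1459 0.0122] 20.49 z [0.1528 0.161  0.1659] med [ 0.5455 -0.317   0.161 ]
[[ 0.4738 -0.3387]
 [ 0.4781 -0.3501]
 [ 0.6148 -0.2991]
 [ 0.6105 -0.2876]]
standtop 194 rect [ 0.5399 -0.3083] [0.1205 0.0184] 21.18 z [0.0327 0.0411 0.0465] med [ 0.5407 -0.3066  0.0411]
[[ 0.4805 -0.3215]
 [ 0.4871 -0.3386]
 [ 0.5994 -0.2951]
 [ 0.5928 -0.278 ]]
cup 397 rect [ 0.6983 -0.3465] [0.0678 0.1143] 64.0 z [0.0105 0.0561 0.0876] med [ 0.683  -0.3458  0.0561]
brush 503 rect [ 0.7274 -0.1595] [0.2395 0.0708] 87.8 z [0.0112 0.0209 0.0283] med [ 0.7249 -0.128   0.0209]
rest 99 rect [ 0.423 -0.136] [0.0203 0.0768] 70.45 z [0.009  0.0131 0.0185] med [ 0.4225 -0.1348  0.0131]
pinkA 886 rect [ 0.5814 -0.147 ] [0.1527 0.1354] 6.31 z [0.0094 0.0177 0.0456] med [ 0.5832 -0.15    0.0177]
pinkB 889 rect [ 0.3555 -0.3034] [0.1267 0.1504] 89.97 z [0.0091 0.0183 0.0457] med [ 0.3575 -0.297   0.0183]
```

View pics/crop.png

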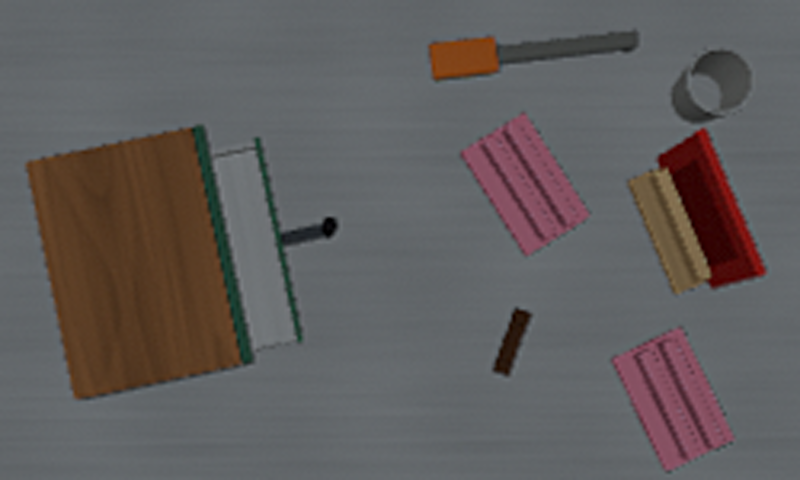

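The enlarged crop shows the red plate (712,205) in the pale stand (668,230). The pink ones at (525,185) and (672,400) are empty, so I leave them. Going to the knob now.

Request:
step_arm(moves=[[-1,[0.51,0.82,-0.12],[0,0,0.63]],[-1,[0.51,0.82,-0.12],[0,0,0.63]],[-1,[0.51,0.82,-0.12],[0,0,0.63]],[-1,[0.51,0.82,-0.12],[0,0,0.63]],[-1,[0.51,0.82,-0.12],[0,0,0.63]],[-1,[0.51,0.82,-0.12],[0,0,0.63]],[-1,[0.51,0.82,-0.12],[0,0,0.63]],[-1,[0.51,0.82,-0.12],[0,0,0.63]],[-1,[0.51,0.82,-0.12],[0,0,0.63]],[-1,[0.51,0.82,-0.12],[0,0,0.63]]])

```text
clock: 1.1
ee_pos: [0.3548, -0.2376, 0.195]
eef_rot: [-0.0, 0.871, 0.491, -0.0]
force: [0.6, -0.5, -0.2]
gripper_width: 0.0855
finger_force: 0.0
```

Request:
step_arm(moves=[[-1,[0.51,0.82,-0.12],[0,0,0.63]],[-1,[0.51,0.82,-0.12],[0,0,0.63]],[-1,[0.51,0.82,-0.12],[0,0,0.63]],[-1,[0.51,0.82,-0.12],[0,0,0.63]],[-1,[0.51,0.82,-0.12],[0,0,0.63]],[-1,[0.51,0.82,-0.12],[0,0,0.63]],[-1,[0.51,0.82,-0.12],[0,0,0.63]],[-1,[0.51,0.82,-0.12],[0,0,0.63]],[-1,[0.51,0.82,-0.12],[0,0,0.63]],[-1,[0.51,0.82,-0.12],[0,0,0.63]]])

```text
clock: 2.1
ee_pos: [0.5077, 0.0083, 0.1589]
eef_rot: [-0.0, 0.676, 0.737, -0.0]
force: [0.8, 0.2, 0.2]
gripper_width: 0.0854
finger_force: 0.0
```

Request:
step_arm(moves=[[-1,[0.51,0.82,-0.12],[0,0,0.63]],[-1,[0.49,0.8,-0.12],[0,0,0.52]],[-1,[0,0,0],[0,0,0]]])

```text
clock: 2.4
ee_pos: [0.5382, 0.0583, 0.1511]
eef_rot: [-0.0, 0.632, 0.775, 0.0]
force: [0.0, -0.9, 0.6]
gripper_width: 0.0855
finger_force: 0.0
```

Run:
```python
from h import *
c=cap('wrist'); save(c,'w1.png'); W=pts(c); s=env.get_state(); print(s['clock'],s['ee_pos'],s['eef_rot'],s['qpos'])
z=W[...,2]; d=(z>.064)&(z<.08)
p=W[d]; print(len(p),np.median(p,0)); 
V=c['image'].max(-1)
p=W[d&(V<70)]; print(len(p),np.median(p,0),p.min(0),p.max(0))
```

```text
2.45 [0.53741102 0.05693191 0.15129782] [-5.13316431e-04  6.32934175e-01  7.74205343e-01 -3.92349711e-04] [-3.63007679e-02  4.47017168e-01  1.59753316e+00 -5.19625897e-06
  1.09833449e+00 -2.36419817e-01]
1094 [0.53677799 0.15141919 0.07184227]
1035 [0.53677172 0.15202551 0.07186931] [0.40490493 0.04972098 0.06400031] [0.63056542 0.18124203 0.07999626]
```

View pics/w1.png

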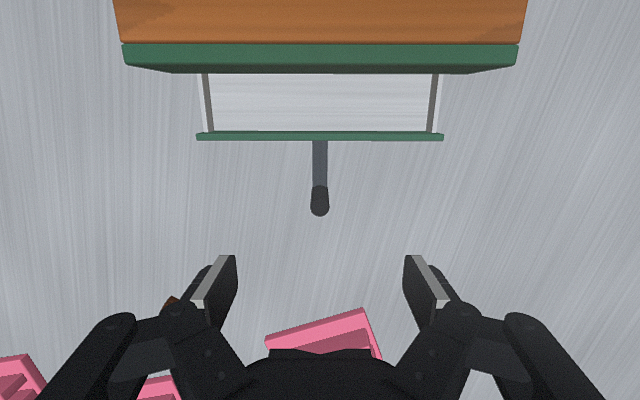

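The wrist view shows the knob (top at about 320,205) midway between the fingers (225/415), with the tray front square to the gripper. I'll refine the knob position and the front's angle.

Run:
```python
from h import *
c=cap('wrist'); W=pts(c); z=W[...,2]
v,u=np.mgrid[:400,:640]
p=W[(abs(u-320)<15)&(v>170)&(v<225)&(z>.066)&(z<.08)]; print(len(p),np.median(p,0),p.min(0),p.max(0))
# cabinet front upper edge: green/wood boundary at z=.1 ; use green panel points near top
K,R,t=c['mtx'],c['R'],c['t']
def ray(u,v,zz):
    d=R.T@np.linalg.solve(K,[u,v,1]); o=-R.T@t; return o+d*(zz-o[2])/d[2]
hsv=cv2.cvtColor(c['image'],cv2.COLOR_RGB2HSV); g=(hsv[...,0]>60)&(hsv[...,0]<90)&(hsv[...,1]>80)
L=[]
for uu in range(140,500,5):
    q=np.where(g[:100,uu])[0]
    L.append(list(ray(uu,q.min(),.1))+[q.min(),q.max()])
L=np.array(L); f=np.polyfit(L[:,0],L[:,1],1); print(f,np.arctan(f[0]),L[0],L[-1])
F=[]
for uu in range(205,440,5):
    q=np.where(g[110:150,uu])[0]+110; F.append(ray(uu,q.min(),.038))
F=np.array(F); print(np.polyfit(F[:,0],F[:,1],1),F[0],F[-1])
print(env.get_state()['clock'])
```

```text
298 [0.53739688 0.05785224 0.07170705] [0.52982088 0.04913346 0.06624817] [0.54536472 0.06474749 0.0735153 ]
[0.20402307 0.0639746 ] 0.2012608834481694 [ 0.40897654  0.14727827  0.1        43.         61.        ] [ 0.61637667  0.18989671  0.1        42.         59.        ]
[0.20065118 0.00668191] [0.42866158 0.09080504 0.038     ] [0.62345323 0.130402   0.038     ]
2.5
```

Request:
step_arm(moves=[[-1,[0,0,-0.79],[0,0,0]],[-1,[0,0,-0.79],[0,0,0]],[-1,[0,0,-0.79],[0,0,0]],[-1,[0,0,-0.79],[0,0,0]],[-1,[0,0,-0.79],[0,0,0]],[1,[0,0,0],[0,0,0]],[1,[0,0,0],[0,0,0]],[1,[0,0,0],[0,0,0]],[1,[0,0,0],[0,0,0]],[1,[0,0,0],[0,0,0]]], force=60)

```text
clock: 3.5
ee_pos: [0.5386, 0.0557, 0.0349]
eef_rot: [0.001, 0.634, 0.773, 0.001]
force: [-3.4, -1.7, 4.0]
gripper_width: 0.0145
finger_force: 58.4
```

Request:
step_arm(moves=[[1,[0.08,-0.392,0],[0,0,0]],[1,[0.08,-0.392,0],[0,0,0]],[1,[0.08,-0.392,0],[0,0,0]],[1,[0.08,-0.392,0],[0,0,0]],[1,[0.08,-0.392,0],[0,0,0]],[1,[0.08,-0.392,0],[0,0,0]],[1,[0.08,-0.392,0],[0,0,0]],[1,[0.04,-0.2,0],[0,0,0]]])

```text
clock: 4.3
ee_pos: [0.5566, -0.0336, 0.0349]
eef_rot: [0.001, 0.634, 0.773, 0.001]
force: [0.9, 2.9, 6.8]
gripper_width: 0.0146
finger_force: 58.5
```

Request:
step_arm(moves=[[1,[0.02,-0.1,0],[0,0,0]],[1,[0.02,-0.1,0],[0,0,0]],[1,[0,0,0],[0,0,0]]])

```text
clock: 4.6
ee_pos: [0.5568, -0.035, 0.0348]
eef_rot: [-0.001, 0.634, 0.773, 0.002]
force: [0.3, 20.9, 8.4]
gripper_width: 0.0143
finger_force: 58.9
```

Tray at the end stop. Release, lift, and go above the plate.

Request:
step_arm(moves=[[-1,[0,0,0],[0,0,0]],[-1,[0,0,0],[0,0,0]],[-1,[0,0,0],[0,0,0]],[-1,[0,0,0.3],[0,0,0]],[-1,[0,0,1],[0,0,0]],[-1,[0,0,1],[0,0,0]],[-1,[0,0,1],[0,0,0]],[-1,[0,0,1],[0,0,0]],[-1,[0,0,1],[0,0,0]],[-1,[0,0,1],[0,0,0]]])

```text
clock: 5.6
ee_pos: [0.5564, -0.0389, 0.2246]
eef_rot: [0.0, 0.634, 0.773, 0.0]
force: [0.2, -0.7, 0.1]
gripper_width: 0.0856
finger_force: 0.0
```

Request:
step_arm(moves=[[-1,[0,-0.63,0.3],[0,0,-0.94]],[-1,[0,-0.63,0],[0,0,-0.94]],[-1,[0,-0.63,0],[0,0,-0.94]],[-1,[0,-0.63,0],[0,0,-0.94]],[-1,[0,-0.63,0],[0,0,-0.94]],[-1,[0,-0.63,0],[0,0,-0.94]],[-1,[0,-0.63,0],[0,0,-0.94]],[-1,[0,-0.63,0],[0,0,-0.94]],[-1,[0,-0.63,0],[0,0,-0.94]],[-1,[0,-0.63,0],[0,0,-0.94]]])

```text
clock: 6.6
ee_pos: [0.5563, -0.2287, 0.2322]
eef_rot: [0.0, 0.916, 0.401, 0.0]
force: [0.8, 0.7, 0.5]
gripper_width: 0.0852
finger_force: 0.0
```

Request:
step_arm(moves=[[-1,[-0.08,-0.63,0],[0,0,-0.94]],[-1,[-0.08,-0.63,0],[0,0,-0.94]],[-1,[-0.08,-0.63,0],[0,0,-0.94]],[-1,[-0.08,-0.63,0],[0,0,-0.94]],[-1,[-0.08,-0.63,0],[0,0,-0.94]],[-1,[0,0,0],[0,0,0]]])

```text
clock: 7.2
ee_pos: [0.5438, -0.3245, 0.2318]
eef_rot: [0.0, 0.984, 0.176, -0.0]
force: [0.1, 0.1, 0.6]
gripper_width: 0.0852
finger_force: 0.0
```

Run:
```python
from h import *
c=cap('wrist'); save(c,'w2.png'); W=pts(c); z=W[...,2]; s=env.get_state(); print(s['clock'],s['ee_pos'],s['eef_rot'],s['qpos'])
hsv=cv2.cvtColor(c['image'],cv2.COLOR_RGB2HSV); H,S=hsv[...,0].astype(int),hsv[...,1]
red=((H<6)|(H>174))&(S>150)
p=W[red&(z>.154)&(z<.17)]; r=cv2.minAreaRect(p[:,:2].astype(np.float32)); print(len(p),r,np.median(p,0),cv2.boxPoints(r))
f=np.polyfit(p[:,0],p[:,1],1);print(f,np.arctan(f[0]))
c=cap('top'); W=pts(c); z=W[...,2]; v,u=np.mgrid[:400,:640]
m=(u>300)&(u<375)&(v>130)&(v<230)&(z>.06)&(z<.08)&(c['image'].max(-1)<70); p=W[m]; print('knob',len(p),np.median(p,0))
hsv=cv2.cvtColor(c['image'],cv2.COLOR_RGB2HSV); H,S=hsv[...,0].astype(int),hsv[...,1]
p=W[((H<6)|(H>174))&(S>150)&(z>.15)&(u>400)]; 
if len(p):print('redtop',len(p),cv2.minAreaRect(p[:,:2].astype(np.float32)))
```

```text
7.25 [ 0.54406982 -0.32306063  0.23179866] [-1.19846999e-05  9.84026197e-01  1.78023708e-01 -5.33535103e-05] [-6.56842766e-01  5.44215089e-01  1.19827804e+00 -6.40276024e-05
  1.39918886e+00  5.56009073e-01]
2196 ((0.5443177223205566, -0.31970447301864624), (0.14875352382659912, 0.009708046913146973), 21.59214973449707) [ 0.55528022 -0.31539486  0.16191226] [[ 0.47337392 -0.34256148]
 [ 0.4769465  -0.3515883 ]
 [ 0.61526155 -0.29684746]
 [ 0.611689   -0.28782064]]
[ 0.39429687 -0.53428864] 0.37558024119724825
knob 19 [ 0.55580427 -0.03368475  0.07310518]
redtop 83 ((0.5581061244010925, -0.29308441281318665), (0.06530685722827911, 0.10707315057516098), 81.27852630615234)
```

View pics/w2.png

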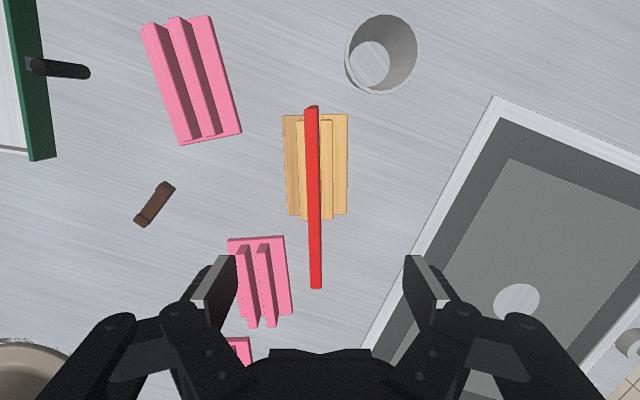

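The wrist view shows the plate's top edge running from (312,108) to (316,287) in the pale stand, nearly aligned with the fingers. The tray stays out. Descend and grasp.

Request:
step_arm(moves=[[-1,[0.0,0.11,-0.4],[0,0,0.18]],[-1,[0,0,-0.74],[0,0,0]],[-1,[0,0,-0.74],[0,0,0]],[-1,[0,0,-0.74],[0,0,0]],[-1,[0,0,-0.74],[0,0,0]],[1,[0,0,0],[0,0,0]],[1,[0,0,0],[0,0,0]],[1,[0,0,0],[0,0,0]],[1,[0,0,0],[0,0,0]],[1,[0,0,0],[0,0,0]]], force=50)

```text
clock: 8.3
ee_pos: [0.545, -0.319, 0.1319]
eef_rot: [0.001, 0.982, 0.187, 0.001]
force: [0.4, -0.2, 0.2]
gripper_width: 0.0125
finger_force: 0.0
```

Request:
step_arm(moves=[[1,[0,0,0.2],[0,0,0]],[1,[0,0,0.4],[0,0,0]],[1,[0,0,0.7],[0,0,0]],[1,[0,0,0.8],[0,0,0]],[1,[0,0,0.8],[0,0,0]],[1,[0,0,0.8],[0,0,0]],[1,[0,0,0.8],[0,0,0]],[1,[0,0,0.8],[0,0,0]],[1,[0,0,0],[0,0,0]]])

```text
clock: 9.2
ee_pos: [0.5457, -0.3195, 0.2945]
eef_rot: [0.003, 0.982, 0.187, 0.003]
force: [0.7, -0.5, -2.1]
gripper_width: 0.0092
finger_force: 52.5
```

Run:
```python
from h import *
s=env.get_state(); print(s)
c=cap('side'); save(c,'s2.png')
```

```text
{'clock': 9.2, 'qpos': array([-6.50790766e-01,  5.09717377e-01,  1.08807375e+00, -5.99563688e-05,
        1.53564376e+00,  5.43168921e-01]), 'qvel': array([-8.42730314e-04,  3.78918400e-02,  8.76785345e-02,  5.75270175e-04,
       -6.18804267e-02,  3.12485769e-05]), 'effort': array([-1.35099278e-01, -5.36339200e+01, -2.70719469e+01, -1.26275982e-02,
        6.51425701e-01,  3.30916384e-05]), 'ee_pos': array([ 0.54571754, -0.31953426,  0.29453449]), 'eef_rot': array([0.00305517, 0.98229337, 0.1873048 , 0.0027026 ]), 'force': array([ 0.69752877, -0.54214553, -2.05498344]), 'ft_torque': array([-0.03478902, -0.0258333 , -0.01961744]), 'finger_force': 52.48415529727936, 'gripper_width': 0.009158437930167167}
```

View pics/s2.png

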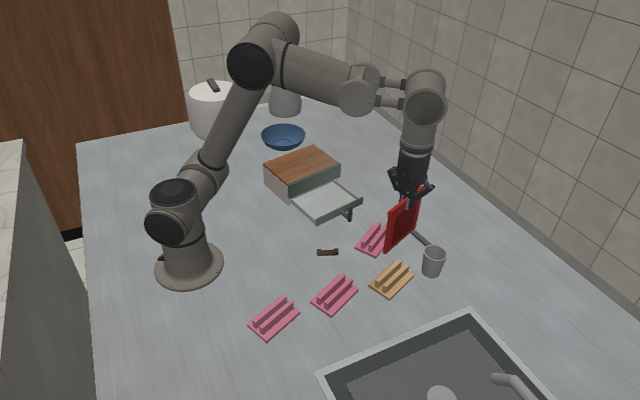

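The side view shows the plate hanging in the gripper (403,222), clear of the stand, and the tray out (335,205). Measuring the grip depth now.

Run:
```python
from h import *
from scipy.spatial.transform import Rotation as Ro
s=env.get_state(); q=s['eef_rot']; R=Ro.from_quat([q[1],q[2],q[3],q[0]]).as_matrix()
for n in('side','top'):
    c=cap(n); W=pts(c)
    hsv=cv2.cvtColor(c['image'],cv2.COLOR_RGB2HSV); H,S=hsv[...,0].astype(int),hsv[...,1]
    red=((H<6)|(H>174))&(S>140); W=W[red]; W=W[np.linalg.norm(W-s['ee_pos'],axis=1)<.2]
    T=(W-s['ee_pos'])@R; print(n,len(T),np.round(np.percentile(T,[1,5,50,95,99],axis=0),4))
print(s['ee_pos'],R)
# corner by ray: lower edge of plate in side image
```

```text
side 1074 [[-0.0761 -0.0012 -0.0301]
 [-0.0744  0.0008 -0.0278]
 [-0.0264  0.0073  0.0431]
 [ 0.0584  0.0089  0.1066]
 [ 0.0657  0.0096  0.1127]]
top 532 [[-0.058  -0.0074 -0.0323]
 [-0.0444 -0.0062 -0.0298]
 [ 0.0373 -0.0045  0.0256]
 [ 0.0686  0.0007  0.1098]
 [ 0.0719  0.0027  0.1162]]
[ 0.54513298 -0.3190912   0.29185697] [[ 0.92984558  0.36793454  0.00337095]
 [ 0.36794355 -0.92984448 -0.00260605]
 [ 0.00217561  0.00366354 -0.99999092]]
```

Request:
step_arm(moves=[[1,[-0.043,0.4,0],[0,0,-0.35]],[1,[-0.043,0.8,-0.05],[0,0,-0.35]],[1,[-0.043,0.8,-0.05],[0,0,-0.35]],[1,[-0.043,0.8,-0.05],[0,0,-0.35]],[1,[-0.043,0.8,-0.05],[0,0,-0.36]],[1,[-0.043,0.8,-0.1],[-0.228,-0.046,0]],[1,[-0.043,0.8,-0.1],[-0.228,-0.046,0]],[1,[-0.043,0.8,-0.1],[-0.228,-0.046,0]],[1,[-0.043,0.8,-0.1],[-0.228,-0.046,0]],[1,[-0.043,0.8,-0.1],[-0.228,-0.046,0]]])

```text
clock: 10.35
ee_pos: [0.5307, -0.0896, 0.2669]
eef_rot: [0.058, 0.993, 0.1, 0.004]
force: [-0.1, -0.1, -3.4]
gripper_width: 0.009
finger_force: 52.4
```

Request:
step_arm(moves=[[1,[-0.043,0.8,-0.1],[-0.228,-0.046,0]],[1,[-0.043,0.8,-0.1],[-0.228,-0.046,0]],[1,[-0.043,0.8,-0.1],[-0.228,-0.046,0]],[1,[-0.043,0.8,-0.1],[-0.228,-0.046,0]],[1,[-0.043,0.8,-0.1],[-0.228,-0.046,0]],[1,[-0.043,0.8,-0.1],[-0.228,-0.046,0]],[1,[-0.043,0.8,-0.1],[-0.228,-0.046,0]],[1,[-0.043,0.8,-0.1],[-0.228,-0.046,0]],[1,[-0.043,0.6,-0.1],[-0.228,-0.046,0]],[1,[-0.043,0.3,-0.1],[-0.228,-0.046,0]]])

```text
clock: 11.35
ee_pos: [0.5178, 0.1298, 0.2368]
eef_rot: [0.173, 0.98, 0.1, 0.016]
force: [0.8, -0.5, -3.0]
gripper_width: 0.0091
finger_force: 52.4
```

Request:
step_arm(moves=[[1,[0,0,0],[0,0,0]],[1,[0,0,0],[0,0,0]]])

```text
clock: 11.55
ee_pos: [0.5183, 0.1282, 0.2377]
eef_rot: [0.173, 0.98, 0.099, 0.016]
force: [0.4, -0.4, -2.0]
gripper_width: 0.0092
finger_force: 52.4
```

```bash
cat > m.py <<'E'
from h import *
from scipy.spatial.transform import Rotation as Ro
import sys
s=env.get_state(); q=s['eef_rot']; R=Ro.from_quat([q[1],q[2],q[3],q[0]]).as_matrix()
print(s['clock'],s['qpos'],s['force'],s['gripper_width'],s['finger_force'])
foot=s['ee_pos']+.119*R[:,2]; F=np.array([.518,.1577,0]); d=np.array([.199,-.98,0]); y=np.array([-.98,-.199,0])
print('tcp',s['ee_pos'],'foot',foot,'out',(foot-F)@d,'lat',(foot-F)@y,'tilt',np.arccos(-R[2,2]),'yaw tx',np.arctan2(R[1,0],R[0,0]),'up',-R[:,2])
c=cap('top'); W=pts(c)
hsv=cv2.cvtColor(c['image'],cv2.COLOR_RGB2HSV); H,S=hsv[...,0].astype(int),hsv[...,1]
red=((H<6)|(H>174))&(S>140); P=W[red]; P=P[np.linalg.norm(P-s['ee_pos'],axis=1)<.2]
T=(P-s['ee_pos'])@R; print(len(T),np.round(np.percentile(T,[2,50,98],axis=0),4))
if len(sys.argv)>1: save(cap(sys.argv[1]),sys.argv[2])
E
python3 m.py side s3.png
```

```text
11.55 [ 0.29881908  0.397135    1.47571711 -0.35805528  1.32299799  1.76579573] [ 0.40071903 -0.39725423 -1.99986882] 0.009187715785540871 52.44357526302338
tcp [0.51834096 0.12816368 0.2377479 ] foot [0.52615584 0.08826614 0.12590822] out 0.06966819354113685 lat 0.005824613110156641 tilt 0.34866619031103757 yaw tx 0.20151458237056719 up [-0.06567127  0.33527345  0.93982924]
721 [[-0.0722 -0.0012 -0.0605]
 [-0.0167  0.0062  0.0195]
 [ 0.0691  0.0197  0.1064]]
```

View pics/s3.png

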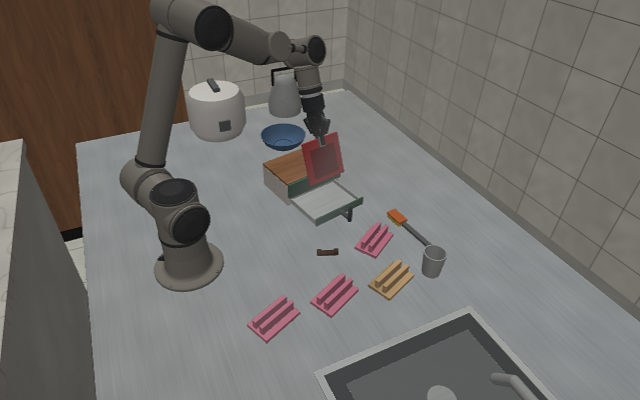

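The side view shows the plate tilted over the tray (323,160), in front of the cabinet edge. Lowering.

Request:
step_arm(moves=[[1,[-0.032,0.157,-0.4],[0,0,0]],[1,[-0.032,0.157,-0.7],[0,0,0]],[1,[-0.032,0.157,-0.7],[0,0,0]],[1,[-0.032,0.157,-0.7],[0,0,0]],[1,[-0.032,0.157,-0.6],[0,0,0]],[1,[0,0,-0.25],[0,0,0]],[1,[0,0,0],[0,0,0]],[1,[0,0,0],[0,0,0]]])

```text
clock: 12.45
ee_pos: [0.5145, 0.1516, 0.1388]
eef_rot: [0.173, 0.98, 0.098, 0.018]
force: [0.6, 0.5, -2.1]
gripper_width: 0.0095
finger_force: 52.3
```

```bash
python3 m.py
```

```text
12.45 [ 0.34195046  0.5081723   1.59151077 -0.38494119  1.12327261  1.89498147] [ 0.62004794  0.46586066 -2.14641819] 0.009480655867427731 52.34887897968292
tcp [0.51449867 0.15157234 0.13884552] foot [0.52262746 0.1117054  0.02701731] out 0.045995574779260626 lat 0.004618011361797439 tilt 0.34894805852912586 yaw tx 0.20028047410197103 up [-0.06830917  0.33501631  0.9397329 ]
686 [[-0.0725 -0.0027 -0.0359]
 [-0.0146  0.0062  0.0229]
 [ 0.0708  0.0106  0.1047]]
```

Request:
step_arm(moves=[[1,[0,0,-0.1],[0,0,0]],[1,[0,0,-0.1],[0,0,0]],[1,[0,0,-0.1],[0,0,0]],[1,[0,0,-0.1],[0,0,0]],[1,[0,0,0],[0,0,0]]])

```text
clock: 13.0
ee_pos: [0.5138, 0.1517, 0.1258]
eef_rot: [0.173, 0.98, 0.099, 0.017]
force: [-0.4, -0.5, -3.3]
gripper_width: 0.0095
finger_force: 52.5
```

Request:
step_arm(moves=[[1,[0,0,-0.04],[0,0,0]],[1,[0,0,-0.04],[0,0,0]],[1,[0,0,0],[0,0,0]]])

```text
clock: 13.3
ee_pos: [0.5142, 0.1519, 0.1244]
eef_rot: [0.173, 0.98, 0.099, 0.017]
force: [-1.7, 0.4, 0.6]
gripper_width: 0.0095
finger_force: 53.1
```

Touchdown is light. Now move toward the cabinet edge.

Request:
step_arm(moves=[[1,[-0.013,0.065,0],[0,0,0]],[1,[-0.013,0.065,0],[0,0,0]],[1,[-0.013,0.065,0],[0,0,0]],[1,[0,0,0],[0,0,0]]])

```text
clock: 13.7
ee_pos: [0.5131, 0.1577, 0.1241]
eef_rot: [0.173, 0.98, 0.099, 0.017]
force: [-0.1, -3.0, 1.6]
gripper_width: 0.0093
finger_force: 53.0
```

Request:
step_arm(moves=[[1,[-0.007,0.033,0],[0,0,0]],[1,[-0.007,0.033,0],[0,0,0]],[1,[0,0,0],[0,0,0]]])

```text
clock: 14.0
ee_pos: [0.5126, 0.1597, 0.1241]
eef_rot: [0.173, 0.98, 0.099, 0.017]
force: [0.9, -1.9, 2.2]
gripper_width: 0.0088
finger_force: 52.8
```

```bash
python3 m.py
```

```text
14.0 [ 0.35700419  0.52996073  1.60064344 -0.38896715  1.09985745  1.92064366] [ 0.88790824 -1.85566303  2.15075033] 0.008789420401675008 52.81558692455292
tcp [0.51262946 0.15966791 0.12410491] foot [0.52072945 0.11976662 0.01228685] out 0.03771787599555367 lat 0.004873885565157921 tilt 0.3491977067853213 yaw tx 0.20086326372035926 up [-0.06806715  0.33530495  0.93964752]
701 [[-0.0715 -0.003  -0.0497]
 [-0.0137  0.0065  0.0234]
 [ 0.0704  0.0158  0.1071]]
```

Near the expected contact; two more small nudges.

Request:
step_arm(moves=[[1,[-0.007,0.033,0],[0,0,0]],[1,[0,0,0],[0,0,0]]])

```text
clock: 14.25
ee_pos: [0.5124, 0.1607, 0.1241]
eef_rot: [0.173, 0.98, 0.099, 0.017]
force: [0.8, -2.1, 3.6]
gripper_width: 0.009
finger_force: 52.9
```

Request:
step_arm(moves=[[1,[-0.007,0.033,0],[0,0,0]],[1,[0,0,0],[0,0,0]]])

```text
clock: 14.45
ee_pos: [0.5122, 0.1617, 0.1241]
eef_rot: [0.173, 0.98, 0.099, 0.017]
force: [0.6, -2.8, 2.5]
gripper_width: 0.0091
finger_force: 53.1
```

Request:
step_arm(moves=[[0.6,[0,0,0],[0,0,0]],[0.3,[0,0,0],[0,0,0]],[0.3,[0,0,0],[0,0,0]],[0.3,[0,0,0],[0,0,0]]])

```text
clock: 14.85
ee_pos: [0.5119, 0.1618, 0.1237]
eef_rot: [0.173, 0.98, 0.099, 0.017]
force: [0.6, 0.6, -0.2]
gripper_width: 0.0299
finger_force: 0.0
```

```bash
python3 m.py wrist w4.png
```

```text
14.85 [ 0.36071858  0.53123225  1.59943788 -0.38755886  1.10144528  1.92341455] [ 0.63746123  0.57636395 -0.17586927] 0.029860394055525107 0.0
tcp [0.51189119 0.16181558 0.12369328] foot [0.51989405 0.12196529 0.01185005] out 0.03539693588330024 lat 0.00525504105820296 tilt 0.3485788353000768 yaw tx 0.20071682298403684 up [-0.06725087  0.33487644  0.93985908]
694 [[-0.0713 -0.0024 -0.0643]
 [-0.0148  0.0069  0.0203]
 [ 0.0709  0.0223  0.1064]]
```

View pics/w4.png

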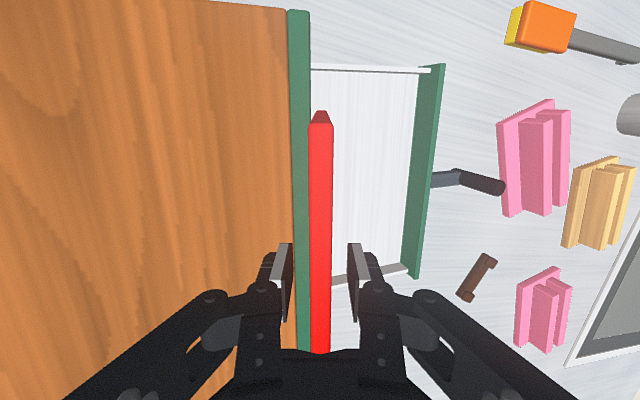

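The wrist view shows the plate (320,230) square to the cabinet edge, with the open fingers at 285 and 355, both clear of it. Withdraw along the plate's plane.

Request:
step_arm(moves=[[0.3,[-0.022,0.11,0.31],[0,0,0]],[0.3,[-0.045,0.223,0.627],[0,0,0]],[0.3,[-0.045,0.223,0.627],[0,0,0]],[0.3,[-0.045,0.223,0.627],[0,0,0]],[0.3,[-0.045,0.223,0.627],[0,0,0]],[0.3,[-0.045,0.223,0.627],[0,0,0]],[0.3,[0,0,0],[0,0,0]],[0.3,[0,0,0],[0,0,0]]])

```text
clock: 15.75
ee_pos: [0.5045, 0.1985, 0.2273]
eef_rot: [0.173, 0.98, 0.099, 0.017]
force: [-0.1, 0.0, -0.4]
gripper_width: 0.0297
finger_force: 0.0
```

```bash
python3 - <<'E'
from h import *
c=cap('wrist'); W=pts(c); save(c,'w5.png'); v,u=np.mgrid[:400,:640]
hsv=cv2.cvtColor(c['image'],cv2.COLOR_RGB2HSV); H,S=hsv[...,0].astype(int),hsv[...,1]
red=((H<6)|(H>174))&(S>140)
p=W[red]; p=p[p[:,2]>.02]; F=np.array([.518,.1577,0]); d=np.array([.199,-.98,0]);y=np.array([-.98,-.199,0])
t=p[p[:,2]>np.percentile(p[:,2],95)-.008]
print(len(p),'z max',np.percentile(p[:,2],[1,99]),'top out',np.median((t-F)@d))
f=np.polyfit((t-F)@y,(t-F)@d,1);print('yaw err',f[0])
E
python3 m.py side s5.png
python3 -c "
import cv2;a=cv2.imread('pics/s5.png')[90:260,200:420];b=cv2.imread('pics/w5.png');a=cv2.resize(a,(420,325));b=cv2.resize(b,(380,238));import numpy as np
o=np.zeros((325,800,3),np.uint8);o[:,:420]=a;o[:238,420:]=b;cv2.imwrite('pics/fin.png',o)"
```

```text
2071 z max [0.11287239 0.15448394] top out -0.01467883379554533
yaw err 0.0004649409854039212
15.8 [ 0.42613832  0.44428893  1.43274167 -0.34752187  1.36036595  1.88563273] [-0.78080462 -0.6071791   0.75473087] 0.02995227266886976 0.0
tcp [0.50422491 0.19813114 0.2265943 ] foot [0.51215233 0.15820353 0.11477327] out -0.0016571434508732318 lat 0.0056305110062464 tilt 0.34912473876851996 yaw tx 0.20072632681802333 up [-0.06661699  0.33552617  0.93967248]
748 [[-0.0705 -0.0027  0.0742]
 [-0.002   0.0065  0.1206]
 [ 0.0703  0.0096  0.1935]]
```

View pics/fin.png

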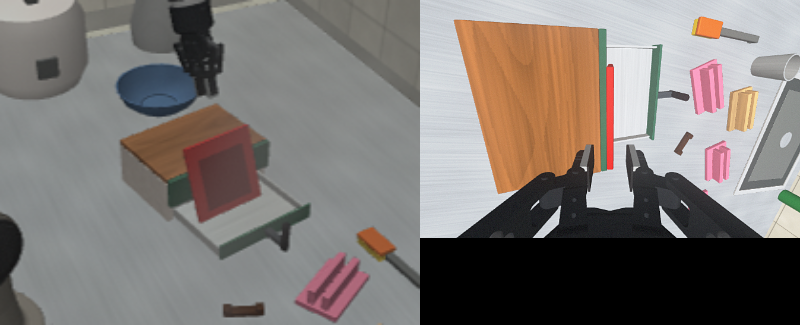

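The final views show the plate leaning square against the cabinet's top edge, with its foot on the tray floor and the gripper well clear. Handing in.

```bash
python3 -c "
from bench import env
print(env.job_done())"
```

```text
the job is handed in; nothing more can be done
None
```

The job is handed in at about 16 s of the 51 s: the tray is fully out and the red plate leans at about 20° on the tray floor against the cabinet's top front edge, square and released; the basin, brush, chopstick rest and cup were not touched, and no verdict was returned.

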